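Roll a sample canister up the loading ramp and start the reading

TASK

Push the lying sample canister slowly up the loading ramp with the fingers, without lifting it and without letting it roll back or run loose on the slope, until it sits against the stop at the top. Then press the start button on the small box beside the ramp and let it come up again. Leave the jar, the bottle and the cup where they stand.

Things in the scene. Friction and masses are not known exactly. Their poses are not given: they have to be found in the camera images.
- ramp: Fixed loading ramp, 150 mm wide. Origin: on the table under its middle; x points up the slope (level), y across to the left, z up. Deck surface rises at 0.14 rad from x = -125 mm (12 mm above the table) to a crest at x = +63 mm (38.5 mm up). Fences along both sides, 118 mm apart, stand 14 mm above the deck. Behind the stop a white reading head, 72 mm high, reaches to x = 191 mm.
- deck: The sloping aluminium deck, 190 mm long. Origin: middle of its low edge, on the upper surface; x up along the slope, y across, z square to the surface. Near its low edge a steel lip 5 mm high (x = 16 to 22 mm) keeps the canister from rolling off. Before the low edge there is only the table and a thin foot plate (4 mm).
- canister: Sample canister, aluminium with black end rings: closed cylinder, 60 mm diameter, 110 mm long, 0.25 to 0.5 kg, lying across the ramp against the lip at the low end. Origin: its centre, 30 mm off the deck, at first at about ramp x = -90 mm; its x runs along its axis (y and z turn as it rolls). It rolls freely.
- seat (a point): Where the canister's centre lies when it rests at the stop: ramp x = 83 mm, 66 mm above the table. The stop is an upright plate with its face at ramp x = 113 mm and its top 66 mm above the table. From the crest the surface dips at 0.16 rad towards it: once its centre is past the crest the canister rolls the last 20 mm by itself and stays there.
- start (a joint): Travel of the start button: 0 when up, 0.006 m fully down. It counts as pressed beyond 0.004 m. Spring, 5 N when fully down; it comes up by itself.
- start_top (a point): Middle of the top face of the start button, a grey round cap of 28 mm diameter in a black ring, on top of a white box 80 x 70 mm and 40 mm high. It is pressed straight down. The box stands on one side of the ramp, left or right, and does not move.
- jar: Bystander: small closed jar, 52 mm in diameter, 75 mm high, standing on the other side of the ramp from the button box. Origin: centre of its underside.
- flask: Bystander: amber bottle, 64 mm in diameter, 140 mm high, standing further to one side. Origin: centre of its underside.
- beaker: Bystander: white open cup without a handle, 72 mm in diameter, 90 mm high, standing further to one side. Origin: centre of its underside.
There are look-alikes about, which are no part of the job. What is shaped like the canister but blue is not meant.

How it is judged:
On the way, in this order (a step that is already met when the one before it is completed fails the run):
1. the canister rests against the stop (x of canister in the frame of ramp above 0.078 m and distance between canister and seat below 0.01 m and linear speed of canister below 0.03 m/s), for 0.2 s.
2. the start button is pressed (value of joint start above 0.004 m), for 0.05 s.
At the end, for the whole second after the job is handed in: The canister lies at rest across the ramp against the stop (within 5 mm along the ramp, 10 mm in all, 0.08 rad), the start button has been pressed after that and is up again, and jar, bottle and cup are within 30 mm of where they stood (x of canister in the frame of ramp above 0.078 m and distance between canister and seat below 0.01 m and angle between the x axis of canister and the y axis of ramp, either way round below 0.08 rad and linear speed of canister below 0.02 m/s and value of joint start below 0.002 m and distance of each of jar, flask, beaker from where it was at the start of the episode below 0.03 m); the robot touches nothing.
It fails at once if the canister is lifted more than 12 mm off the deck (z of canister in the frame of deck above 0.042 m).
It fails at once if the canister runs loose on the slope: faster than 0.18 m/s while nothing of the robot touches it (x of canister in the frame of ramp below 0.055 m and linear speed of canister above 0.18 m/s and contact force between each of the fingers, the arm and canister below 0.02 N).
It fails at once if the start button is pressed before the canister is at the stop (value of joint start above 0.003 m and x of canister in the frame of ramp below 0.075 m).
It fails at once if the jar, the bottle or the cup is pushed more than 30 mm or tipped (distance of any of jar, flask, beaker from where it was at the start of the episode above 0.03 m or angle between any of jar, flask, beaker's own z axis and vertical above 0.4 rad).
It also fails if it takes over 51 s, if anything falls off the work surface, if the arm or the gripper's body presses on something with over 40 N, if the wrist force passes 120 N, or if a joint passes its speed limit or range.

ROBOT

A 7-joint arm with a two-finger parallel gripper is mounted at the origin on the work surface. World frame = base frame: x ahead of the robot, y to its left, z up, the work surface at z = 0. Lengths are in m, angles in rad, forces in N, time in s.
With the tool pointing down it reaches from about 0.425 to 0.925 m from the base axis. Payload 6.8 kg.
Tool frame: the origin (TCP) lies on the front face of the gripper's body, between the roots of the fingers; the fingertips stand 73 mm ahead of it and the grasp point (between the pads) lies 54 mm ahead of it (env.nose_length is the distance from the TCP to the fingertips, in m); z points along the fingers, y is the direction in which the jaws open and shut (so a half turn about z gives the same grasp; the last joint's range is limited). The gripper opens to 85 mm and grips with 20 to 120 N. Pads are 22 mm wide; open, the fingers measure 114 mm over their backs; the gripper's body (76 mm by 85 mm) begins 54 mm behind the grasp point. The pads swing forward as they close: fully open they stand 13 mm farther back than shut.
Start: joints at [-1.355, 0.477, 0.022, 1.555, -0.011, 1.109, -0.083], TCP at [0.215, 0.64, 0.304] pointing down, gripper open.
Joint ranges: [-2.96, 2.96], [-0.34, 2.1], [-1.41, 1.46], [0.24, 2.44], [-1.37, 4.51], [0.17, 1.92], [-2.96, 2.96]. Speed limits (rad/s): [2.39, 2.39, 3.14, 3.14, 3.14, 3.14, 3.14].

INTERFACE

Orientations are given as a unit quaternion [w, x, y, z].
In Python, from cell import env, kin, camera, calibration, job gives the robot as it stands. The module is installed in compiled form; this text tells all that it offers. Calls block until the motion is done:
- env.reach(position, orientation): joint-space move of the TCP to a pose.
- env.movel(position, velocity=0.15, rot=None, stop_force=None): straight line of the TCP; rot=None keeps the orientation; velocity is the mean speed in m/s. With stop_force (N) it stops when the force on the tool has changed by that much, and returns True; else False.
- env.goto_joints(angles): joint-space move.
- env.grip(opening, f_grip=None): finger opening in m; f_grip is the grip in N (None keeps the last); returns when the fingers have stopped.
- env.dwell(seconds).
- kin.inverse_kinematics(position, orientation): joint angles nearest the present ones, or None.
- env.get_state(): the state.
- camera(name): name is "side" or "top" or "wrist"; returns (picture, depth): 400x640x3 uint8, blue, green, red; 400x640 float32, m along the optical axis (not along the pixel's ray), 0 where there is no reading.
- calibration(name): a dict with "fx", "fy", "cx", "cy" (pixels), "rvec" (rotation vector, rad) and "tvec" (3), from world to camera coordinates, as OpenCV has them. Camera axes: x right, y down, z forward; pixel columns grow to the right and rows downward; lengths in m; the calibration is good to about 2 mm. A picture is of the moment at which its call begins: read the wrist's pose just before it. calibration takes no time and is no camera call; for the wrist camera it gives the pose at the moment of the call.
A pose or a line that the arm cannot do raises env.PlanningError and nothing moves.
- job.job_done(): hands the job in, once; it reports no verdict.
The state is a dict: "time": time; "qpos": joint angles; "joint_velocities": joint speeds; "joint_torque": joint torques, N m; "tcp_pos": TCP position; "orientation": TCP orientation; "force": force on the tool from outside, world axes, zero at the start; "torque": the same for the moment, N m; "opening": finger opening in m.
Only numpy, scipy, OpenCV 4.12 (cv2) and the standard library are available. Lean on these libraries where they do the work, as an engineer would, in place of code of your own. Each camera call takes 0.05 s, during which the arm holds its last target.

## Working session

There is one attempt and no reset: what is moved stays moved. The work goes in short steps, each a Python script; the robot and the scene stay as the last script left them, time stands still between calls to the robot, and variables do not carry over. Pictures are saved under pics/ and viewed, and the job is handed in when it is done.

```bash
mkdir -p pics
cat > h.py <<'E'
import numpy as np, cv2
from cell import env, kin, camera, calibration, job
def snap(n):
    c=calibration(n); p,d=camera(n); return p,d,c
def w(c,d,u,v):
    z=d[v,u]; R=cv2.Rodrigues(np.array(c["rvec"],float))[0]; t=np.array(c["tvec"],float).ravel()
    p=np.array([(u-c["cx"])/c["fx"]*z,(v-c["cy"])/c["fy"]*z,z]); return R.T@(p-t)
def cloud(c,d):
    R=cv2.Rodrigues(np.array(c["rvec"],float))[0]; t=np.array(c["tvec"],float).ravel()
    v,u=np.mgrid[:d.shape[0],:d.shape[1]]
    P=np.stack([(u-c["cx"])/c["fx"]*d,(v-c["cy"])/c["fy"]*d,d],-1)-t
    P=P@R; P[d<=0]=np.nan; return P
E
python3 - <<'E'
from h import *
for n in("top","side"):
    p,d,c=snap(n); cv2.imwrite(f"pics/{n}0.png",p); np.save(f"{n}0.npy",cloud(c,d)); print(n,c)
s=env.get_state(); print(s["time"],s["tcp_pos"],s["orientation"])
E
```

```text
top {'fx': 369.67731145452285, 'fy': 369.67731145452285, 'cx': 327.25059587169136, 'cy': 203.783205676092, 'rvec': array([ 2.19149295, -2.20603979,  0.02901148]), 'tvec': array([0.01796972, 0.51783912, 1.29813278])}
side {'fx': 447.8647744014834, 'fy': 447.8647744014834, 'cx': 316.21413927508223, 'cy': 199.65771556718198, 'rvec': array([ 2.3551829 , -0.52886978,  0.18548485]), 'tvec': array([-0.46961261,  0.24476461,  1.24809896])}
0.1 [0.21459691 0.63953707 0.30304174] [-7.80437924e-05  1.61161017e-01  9.86927791e-01 -8.09681684e-04]
```

View pics/top0.png

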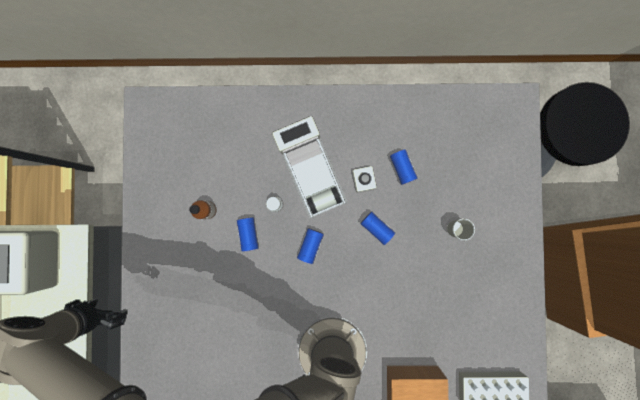

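View pics/side0.png

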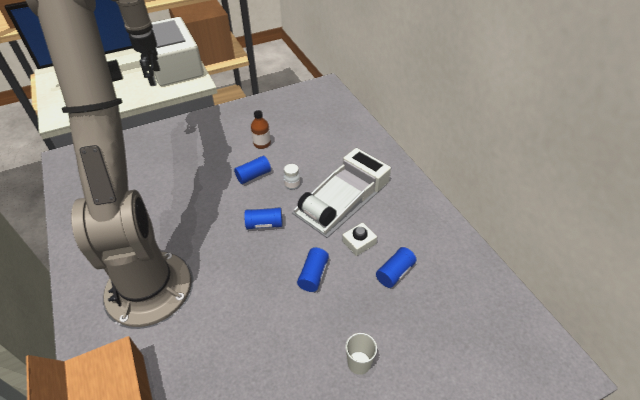

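Run:
```python
from h import *
p=cv2.imread("pics/top0.png"); P=np.load("top0.npy")
cv2.imwrite("pics/crop.png",cv2.resize(p[105:225,230:430],None,fx=4,fy=4,interpolation=cv2.INTER_CUBIC))
q=cv2.imread("pics/side0.png")
cv2.imwrite("pics/crops.png",cv2.resize(q[140:260,270:410],None,fx=5,fy=5,interpolation=cv2.INTER_CUBIC))
for u,v in[(322,199),(365,179),(274,203),(296,132),(310,245),(378,228),(403,166),(247,233),(201,209),(462,228)]: print((u,v),P[v,u].round(4))
# head top region
sub=P[105:225,260:350]
m=(abs(sub[...,2]-.072)<.006); Q=sub[m][:,:2].astype(np.float32)
print("head",m.sum(),cv2.minAreaRect(Q))
sub=P[155:200,345:385]; m=(abs(sub[...,2]-.04)<.006); print("box",m.sum(),cv2.minAreaRect(sub[m][:,:2].astype(np.float32)))
print("z top btn",np.nanmax(sub[...,2]))
```

```text
(322, 199) [0.5317 0.0314 0.0773]
(365, 179) [ 0.5997 -0.115   0.0603]
(274, 203) [0.5195 0.1933 0.0734]
(296, 132) [0.76   0.1184 0.0727]
(310, 245) [0.3766 0.0736 0.0565]
(378, 228) [ 0.4329 -0.1573  0.06  ]
(403, 166) [ 0.6441 -0.2461  0.0529]
(247, 233) [0.4186 0.2878 0.0581]
(201, 209) [0.5    0.4261 0.1125]
(462, 228) [ 0.4292 -0.4618  0.0006]
head 1432 ((0.6340702176094055, 0.12874716520309448), (0.31140804290771484, 0.24504487216472626), 17.719167709350586)
box 311 ((0.604390025138855, -0.11455852538347244), (0.07936905324459076, 0.06906948238611221), 11.353732109069824)
z top btn 0.06647294167760666
```

View pics/crop.png

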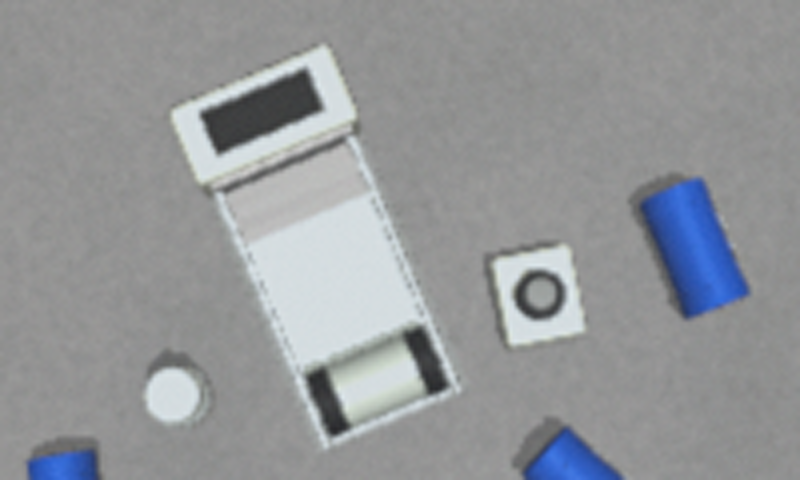

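View pics/crops.png

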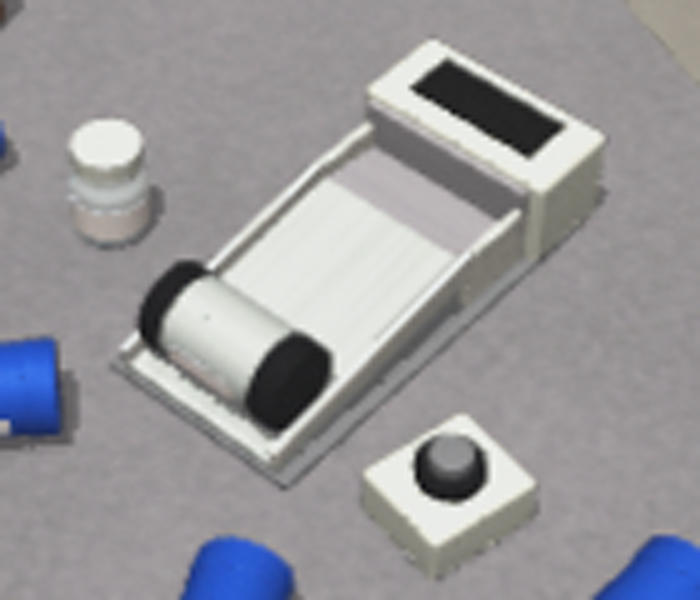

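The top crop shows the canister (aluminium with two black rings) at the low end of the ramp, at top-view pixel (322,199). The button is at (365,177), on the ramp's right, and the jar at (273,203). Things that could be mistaken for the canister are the blue cylinders at (247,233), (310,245), (378,228) and (403,166), and I rule those out by colour. Next I fit the ramp pose.

Run:
```python
from h import *
P=np.load("top0.npy")
sub=P[108:153,265:325]; m=(abs(sub[...,2]-.072)<.004); r=cv2.minAreaRect(sub[m][:,:2].astype(np.float32))
print("head",m.sum(),r,cv2.boxPoints(r).round(4).tolist())
# yaw & lateral from whole ramp footprint above table: use fences/whole outline
sub=P[108:222,265:348]; m=(sub[...,2]>.015)&(sub[...,2]<.085); m[:,:]&=True
mm=m.astype(np.uint8); n,l,st,ce=cv2.connectedComponentsWithStats(mm); print(st.tolist())
k=1+np.argmax(st[1:,4]); Q=sub[l==k]
r=cv2.minAreaRect(Q[:,:2].astype(np.float32)); print("ramp",r,cv2.boxPoints(r).round(4).tolist())
# canister: cylinder-fit of top points
c=P[150:222,265:348]; mc=(c[...,2]>.056); mc&=np.hypot(c[...,0]-.53,c[...,1]-.03)<.075; C=c[mc]
rr=cv2.minAreaRect(C[:,:2].astype(np.float32)); print("can",rr,C[:,2].max(),np.median(C,0))
# button
b=P[155:200,345:385]; mb=b[...,2]>.052; B=b[mb]; print("btn",B.mean(0),np.percentile(B[:,2],[10,50,90]),B[:,:2].min(0),B[:,:2].max(0))
```

```text
head 797 ((0.7540178298950195, 0.11908192932605743), (0.07819587737321854, 0.14740172028541565), 22.030698776245117) [[0.6901000142097473, 0.17270000278949738], [0.7454000115394592, 0.03610000014305115], [0.8179000020027161, 0.06539999693632126], [0.7626000046730042, 0.2020999938249588]]
[[0, 0, 83, 114, 5695], [7, 8, 73, 101, 3568], [2, 88, 16, 16, 199]]
ramp ((0.6449639797210693, 0.07296478003263474), (0.31692421436309814, 0.1499239057302475), 22.828868865966797) [[0.4697999954223633, 0.08060000091791153], [0.527999997138977, -0.0575999990105629], [0.8201000094413757, 0.06539999693632126], [0.761900007724762, 0.20350000262260437]]
can ((0.530302882194519, 0.024914562702178955), (0.055898722261190414, 0.10963653028011322), 23.001131057739258) 0.08184165806496504 [0.52908693 0.02479212 0.07154841]
btn [ 0.60373931 -0.11493561  0.05875524] [0.05285853 0.0590594  0.06443676] [ 0.5864154  -0.13605055] [ 0.6242525  -0.09502151]
```

```bash
cat >> h.py <<'E'
YAW=0.398; O=np.array([0.6146,0.0602]); ex=np.array([np.cos(YAW),np.sin(YAW)]); ey=np.array([-ex[1],ex[0]])
def RW(x,y,z): return [*(O+x*ex+y*ey),z]
phi=(np.pi/2+YAW+np.pi/2)/2; Q=[0,float(np.cos(phi)),float(np.sin(phi)),0]
def st():
    s=env.get_state(); d=np.array(s["tcp_pos"][:2])-O
    print("t %.2f ramp x %.4f y %.4f z %.4f op %.4f F"%(s["time"],d@ex,d@ey,s["tcp_pos"][2],s["opening"]),np.array(s["force"]).round(2))
E
python3 - <<'E'
from h import *
for x,z in[(-.155,.25),(-.155,.105),(.04,.13)]: print(kin.inverse_kinematics(RW(x,0,z),Q))
env.reach(RW(-.155,0,.25),Q); st()
env.grip(.05); st()
c=calibration("wrist"); p,d=camera("wrist"); cv2.imwrite("pics/w1.png",p)
p,d,c=snap("side"); cv2.imwrite("pics/s1.png",p)
E
```

```text
[-0.53759972  0.21880563  0.46639174  2.10757751 -0.13119168  0.84223987
  1.97559226]
[-0.30288755  0.46626457  0.20700668  2.19116218 -0.19369254  0.50068454
  2.02175632]
[-0.27637857  0.63974643  0.09199194  1.73486036 -0.07881476  0.77056777
  1.82289987]
t 2.56 ramp x -0.1544 y 0.0006 z 0.2501 op 0.0853 F [ 1.57 -0.42  0.2 ]
t 3.00 ramp x -0.1550 y 0.0001 z 0.2500 op 0.0500 F [-0.68 -0.28 -0.03]
```

View pics/w1.png

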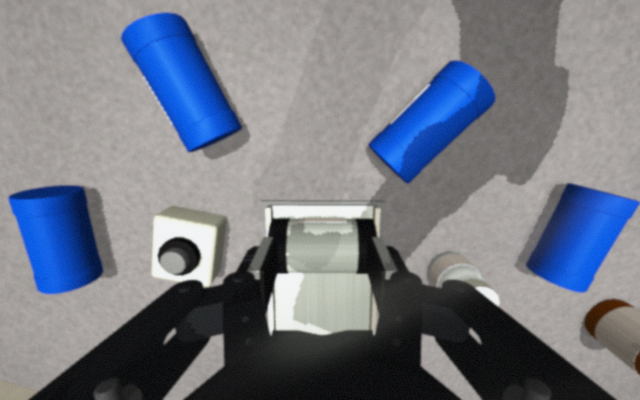

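View pics/s1.png

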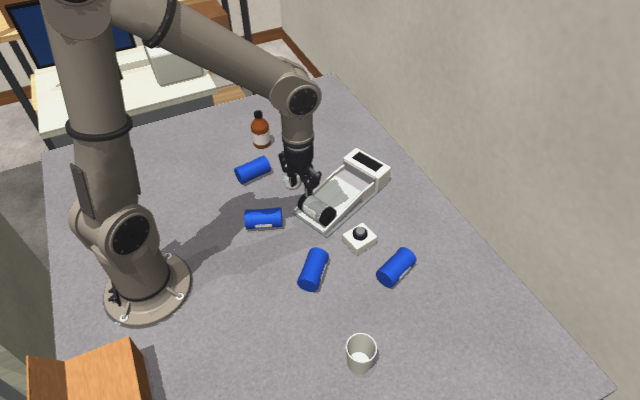

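The wrist view shows the fingers (260 and 385) centred about the canister (287–358, row 247) and square to the lip line at row 202. The way down is clear.

Run:
```python
from h import *
print("hit",env.movel(RW(-.155,0,.104),velocity=.12,stop_force=8)); st()
print("contact",env.movel(RW(-.118,0,.106),velocity=.02,stop_force=1.5)); st()
p,d,c=snap("side"); cv2.imwrite("pics/s2.png",cv2.resize(p[110:260,240:420],None,fx=4,fy=4,interpolation=cv2.INTER_CUBIC))
```

```text
hit False
t 4.47 ramp x -0.1546 y -0.0001 z 0.1045 op 0.0499 F [-0.17  0.97  0.11]
contact True
t 5.58 ramp x -0.1329 y 0.0001 z 0.1049 op 0.0498 F [-0.18  0.19 -1.18]
```

View pics/s2.png

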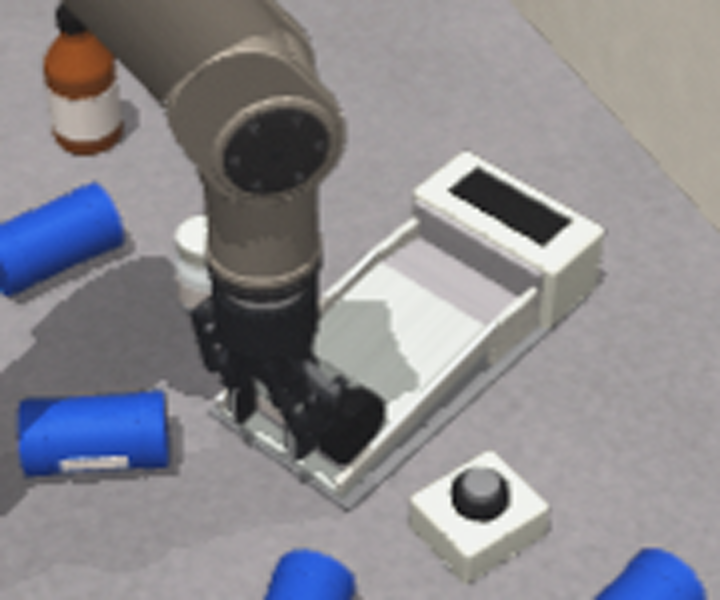

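Contact came at ramp x = -0.133, as expected. I'm pushing up the slope and will check part-way.

Run:
```python
from h import *
x0=-.133;z0=.105
x=-.09; print(env.movel(RW(x,0,z0+(x-x0)*.141),velocity=.025,stop_force=25)); st()
p,d,c=snap("side"); cv2.imwrite("pics/s3a.png",cv2.resize(p[110:260,240:420],None,fx=4,fy=4))
x=-.02; print(env.movel(RW(x,0,z0+(x-x0)*.141),velocity=.035,stop_force=25)); st()
p,d,c=snap("side"); cv2.imwrite("pics/s3.png",cv2.resize(p[110:260,240:420],None,fx=4,fy=4,interpolation=cv2.INTER_CUBIC))
p,d,c=snap("top"); cv2.imwrite("pics/t3.png",cv2.resize(p[105:225,250:390],None,fx=5,fy=5))
```

```text
False
t 7.54 ramp x -0.0901 y 0.0000 z 0.1110 op 0.0499 F [-0.99 -0.64  1.39]
False
t 9.76 ramp x -0.0201 y 0.0000 z 0.1209 op 0.0502 F [-2.43 -1.    1.06]
```

View pics/s3.png

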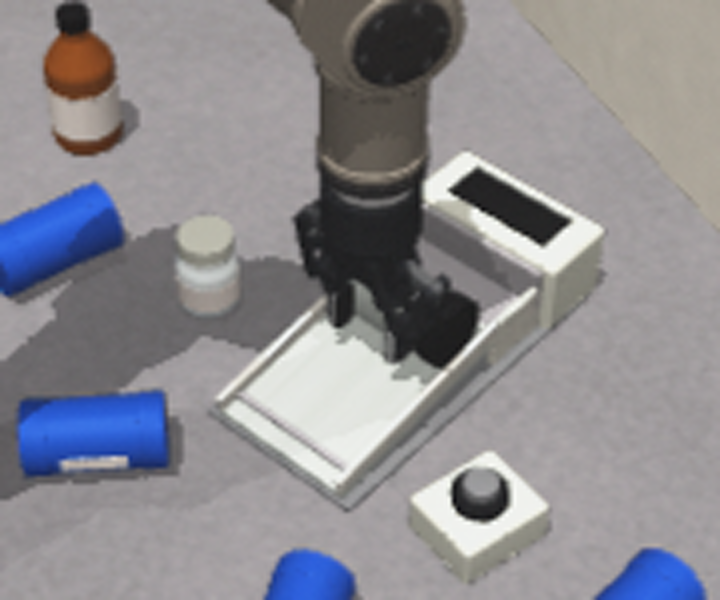

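View pics/t3.png

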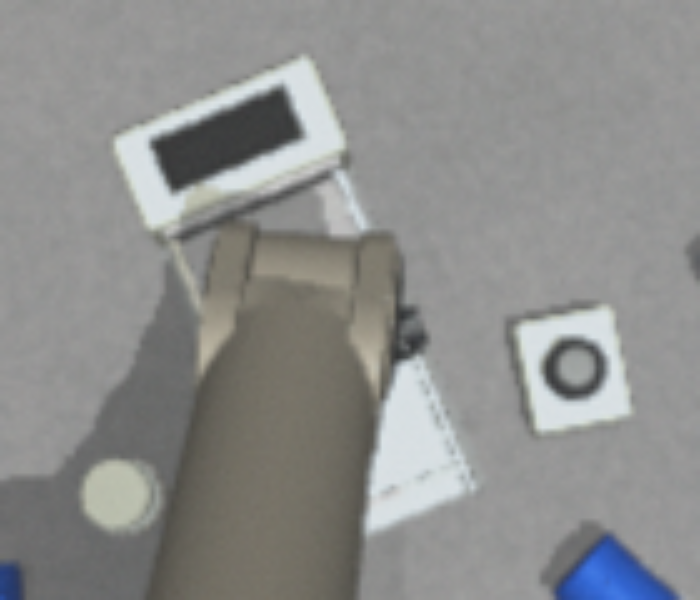

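The side view shows the canister up the slope, held square against both fingers at crop (440,330). The jar is untouched. I'm pushing over the crest and following it to the stop.

Run:
```python
from h import *
x0=-.133;z0=.105
x=.022; print(env.movel(RW(x,0,z0+(x-x0)*.141),velocity=.03,stop_force=25)); st()
x=.037; print(env.movel(RW(x,0,.127),velocity=.03,stop_force=12)); st()
env.dwell(.4); st()
env.movel(RW(.015,0,.127),velocity=.05)
env.movel(RW(.0,0,.25),velocity=.15); st()
p,d,c=snap("side"); cv2.imwrite("pics/s4.png",cv2.resize(p[110:260,240:420],None,fx=4,fy=4,interpolation=cv2.INTER_CUBIC))
c=calibration("wrist"); p,d=camera("wrist"); cv2.imwrite("pics/w4.png",p)
```

```text
False
t 11.43 ramp x 0.0219 y -0.0000 z 0.1268 op 0.0497 F [-0.67  0.21  0.12]
False
t 12.07 ramp x 0.0369 y -0.0000 z 0.1269 op 0.0499 F [-0.82 -0.45 -0.64]
t 12.47 ramp x 0.0369 y -0.0000 z 0.1270 op 0.0498 F [-0.19  0.04 -0.49]
t 14.04 ramp x -0.0004 y 0.0004 z 0.2491 op 0.0503 F [-0.27 -0.32  0.54]
```

View pics/s4.png

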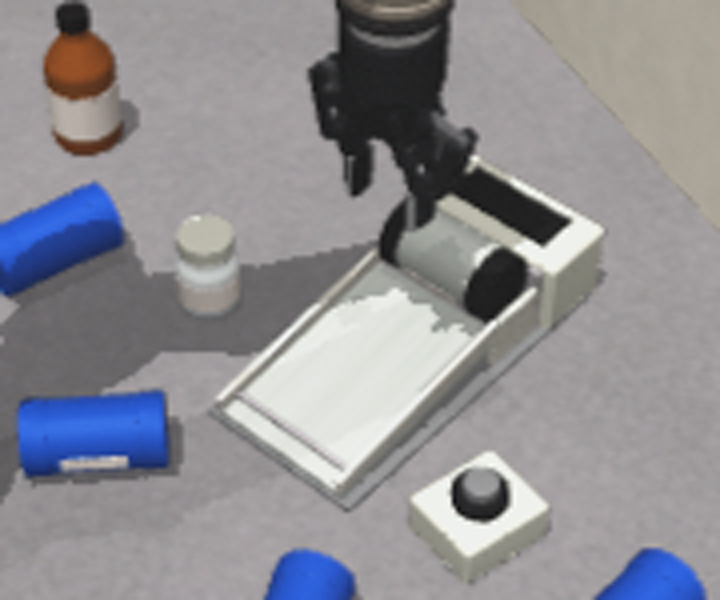

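View pics/w4.png

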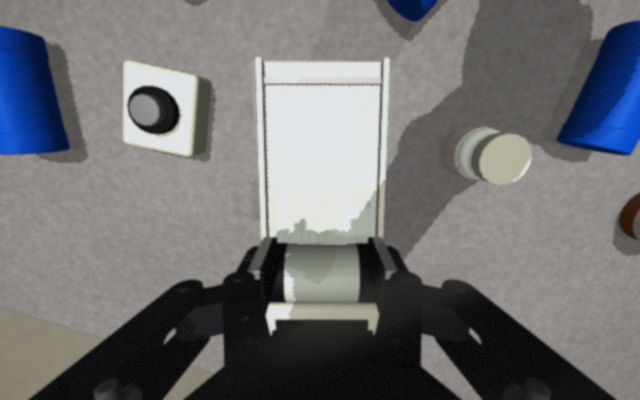

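The canister lies against the stop, and the fingers are clear of it. Next, the button.

Run:
```python
from h import *
P0=snap("top"); P=cloud(P0[2],P0[1])
c=P[105:170,265:348]; C=c[(c[...,2]>.078)&(c[...,2]<.1)]
print("can top n",len(C), (np.median(C,0)).round(4))
env.grip(0.0)
b=[.604,-.115]
env.movel([*b,.25],velocity=.2); env.movel([*b,.165],velocity=.15); st()
print(env.movel([*b,.122],velocity=.015,stop_force=9)); st()
env.dwell(.15); st()
env.movel([*b,.165],velocity=.08); env.movel([*b,.28],velocity=.2); st()
p,d,c=snap("side"); cv2.imwrite("pics/s5.png",cv2.resize(p[110:260,240:420],None,fx=4,fy=4,interpolation=cv2.INTER_CUBIC))
```

```text
can top n 4 [0.7684 0.0958 0.0786]
t 16.47 ramp x -0.0771 y -0.1575 z 0.1656 op 0.0000 F [0.59 0.12 0.6 ]
True
t 18.61 ramp x -0.0777 y -0.1575 z 0.1288 op 0.0004 F [-1.07  0.21  6.15]
t 18.76 ramp x -0.0777 y -0.1575 z 0.1288 op -0.0000 F [-1.62  0.99  6.31]
t 20.09 ramp x -0.0782 y -0.1568 z 0.2787 op -0.0002 F [ 0.14  0.34 -0.21]
```

View pics/s5.png

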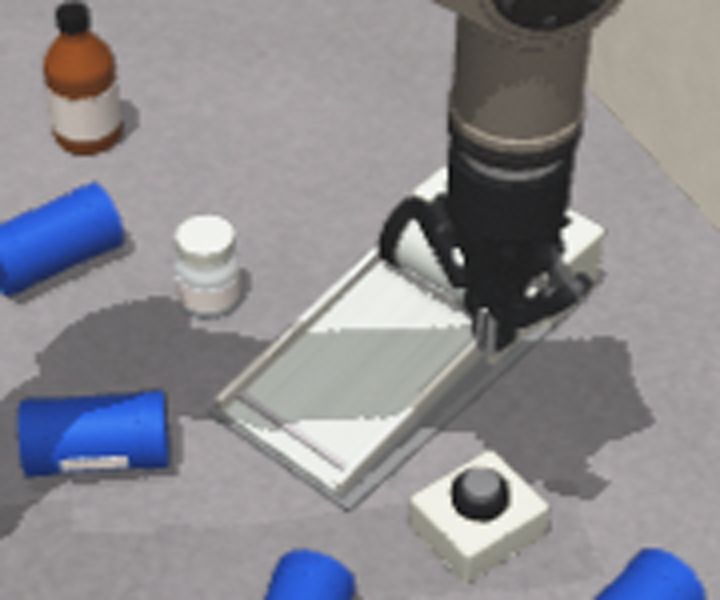

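The steady 6.2 N is above the spring's 5 N, but force noise is about 1 N. I'll press a second time in steps to see the spring curve and the end stop.

Run:
```python
from h import *
b=[.604,-.115]
env.movel([*b,.145],velocity=.15)
f0=np.mean([ (env.dwell(.03),env.get_state()["force"][2])[1] for _ in range(4)])
for z in np.arange(.140,.1215,-.0015):
    env.movel([*b,z],velocity=.03); f=np.mean([(env.dwell(.02),env.get_state()["force"][2])[1] for _ in range(4)])-f0
    print("cmd %.4f tip %.4f F %.2f"%(z,env.get_state()["tcp_pos"][2]-.073,f))
    if f>14: break
env.dwell(.1)
env.movel([*b,.165],velocity=.08); env.movel([*b,.25],velocity=.2)
env.movel([.50,-.16,.32],velocity=.25); st()
p,d,c=snap("side"); cv2.imwrite("pics/s6.png",cv2.resize(p[110:260,240:420],None,fx=4,fy=4,interpolation=cv2.INTER_CUBIC))
p,d,c=snap("top"); cv2.imwrite("pics/t6.png",p)
P=cloud(c,d); cc=P[105:170,265:348]; C=cc[(cc[...,2]>.078)&(cc[...,2]<.1)]
print("can",len(C),np.median(C,0).round(4))
r=C[:,:2]-O; print("ramp",(r@ex).mean(),(r@ey).mean())
for u,v in[(274,203),(201,209)]: print(P[v,u].round(4))
```

```text
cmd 0.1400 tip 0.0670 F 0.03
cmd 0.1385 tip 0.0655 F -0.28
cmd 0.1370 tip 0.0640 F 0.16
cmd 0.1355 tip 0.0625 F -0.14
cmd 0.1340 tip 0.0612 F 1.63
cmd 0.1325 tip 0.0597 F 2.58
cmd 0.1310 tip 0.0581 F 3.12
cmd 0.1295 tip 0.0566 F 4.19
cmd 0.1280 tip 0.0557 F 10.04
cmd 0.1265 tip 0.0554 F 20.27
t 26.55 ramp x -0.1901 y -0.1578 z 0.3191 op 0.0001 F [ 0.14 -0.15  0.29]
can 504 [0.6891 0.0921 0.0909]
ramp 0.08225266859595025 1.0638873862381249e-05
[0.5195 0.1934 0.0728]
[0.5    0.4261 0.1125]
```

View pics/s6.png

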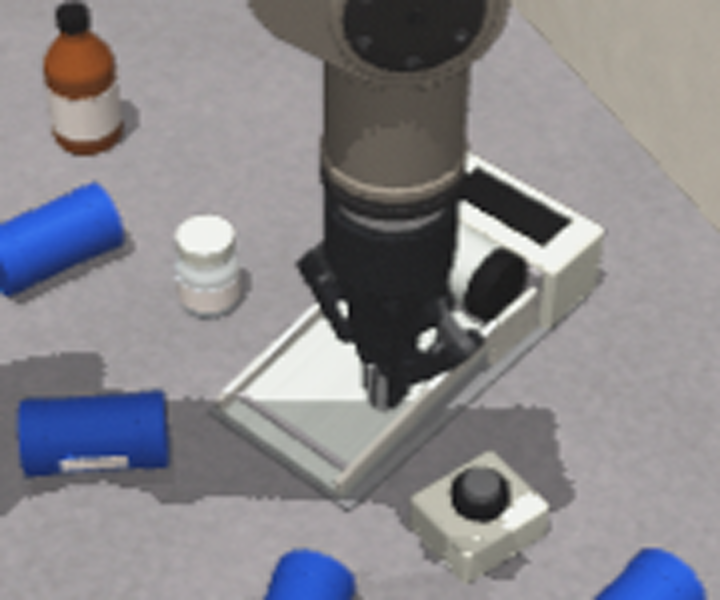

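View pics/t6.png

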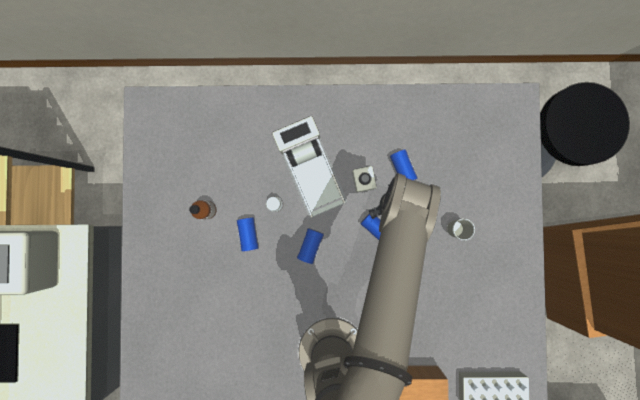

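The spring curve runs about 6 mm and then meets a hard stop, so the button went fully down both times. The canister measures ramp x = 0.082, y = 0.000. The jar, bottle and cup are unmoved and the arm is clear, so I'm handing in.

```bash
python3 -c "
from h import *
st(); job.job_done()"
```

```text
t 26.65 ramp x -0.1896 y -0.1576 z 0.3187 op -0.0001 F [-0.04  0.01 -0.77]
the job is handed in; nothing more can be done
```

I pushed the canister up the ramp with two spread fingers at about 0.03 m/s. It went over the crest to the stop, and I then pressed the start button and handed the job in at about 26.7 s.

- **Canister:** the last depth check puts it at ramp x = 0.082 m, y = 0.000 m, where the seat is at 0.083 m. It looks square across the ramp in the pictures; I did not measure its final angle or its height off the deck.
- **Button:** I pressed it twice. The first press ended at a steady 6.2 N, too close to the force noise to be certain. The second, in steps, showed about 6 mm of spring travel and then a hard stop (20 N at the last step), at the same height the first press had reached. In the last picture the cap looks up again, but I did not measure its height.
- **Bystanders:** repeat depth readings at the jar's and bottle's pixels agree to within 1 mm. I checked the cup only by eye, and it looks unmoved.

No check failed or disagreed. Hand-in gives no verdict.

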